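# Unclamp the rectangular hardness test block and put it in the empty tray

## Robot

A 6-joint arm with a two-finger parallel gripper is mounted at the origin on the work surface. World frame = base frame: x ahead of the robot, y to its left, z up, the work surface at z = 0. Lengths are in mm, angles in degrees, forces in N, time in s.
With the tool pointing down it reaches from about 275 to 850 mm from the base axis. Payload 19 kg.
Tool frame: the origin (TCP) lies between the finger pads; the fingertips stand 19 mm ahead of it and the grasp point (between the pads) is the TCP; z points along the fingers, y is the direction in which the jaws open and shut (so a half turn about z gives the same grasp; the last joint's range is limited). The gripper opens to 85 mm and grips with 20 to 120 N. Pads are 22 mm wide; open, the fingers measure 114 mm over their backs; the gripper's body (76 mm by 85 mm) begins 54 mm behind the grasp point. The pads swing forward as they close: fully open they stand 13 mm farther back than shut.
Start: joints at [-84.74, 8.623, 82.357, -0, 89.026, -7.678], TCP at [128.711, -560.38, 250.267] pointing down, gripper open.
Joint ranges: [-160.23, 160.23], [-39.13, 120.54], [6.94, 153.29], [-79.49, 259.48], [9.18, 160.14], [-161.06, 161.06]. Speed limits (degrees/s): [108.29, 108.29, 127.2, 172.46, 172.46, 172.46].

## Interface

Orientations are given as a 3x3 rotation matrix whose columns are the frame's x, y, z axes.
In Python, from workcell import robot gives the robot as it stands.
- The arm moves only by the tool send_rows, never from a script. Its argument "increments" is a list of rows, each an object with "offset": the shift along the tool's x, y, z normalised to -1 to 1, where 1 is 0.2 m, a list of three; "turn": the turn about the tool's z normalised to -1 to 1, where 1 is pi/4 rad; "gripper": the closure, from -1 (fully open) to 1 (shut). In form: [{"offset": [dx, dy, dz], "turn": turn, "gripper": gripper}, ...]. A call has 1 to 12 rows; each row shifts and turns the commanded pose from where the row before left it, along the tool's axes as they then stand; what a row does not reach is not made up. A row lasts 1/10 s, in which the tool goes at most 50 mm and 8.59 degrees, less where a joint would pass 70% of its speed; a pose out of reach is approached as far as the arm can. A call with a number of a shift or a turn outside -1 to 1 is refused whole. A call with a gripper value outside its range is refused whole. The fingers move at their own pace and stop on an object; the grip force is fixed at half the most. Time passes only in rows, so rows that do not move let the fingers close. It gives the time, the measured TCP pose, the force and the opening at its end, in the units of the state.
- robot.get_obs(): the state, without advancing time (a new reading comes with each control period).
- robot.capture(name): name is "side" or "top"; returns a dict with "img" (384x512x3 uint8, blue, green, red), "camera_matrix" (3x3 intrinsics, pixels), "eye" and "orientation" of the camera in the world. Camera axes: x right, y down, z forward; pixel columns grow to the right and rows downward; lengths in mm; the calibration is good to about 2 mm. A picture is of the moment at which its call begins. There is no depth.
- robot.finish_job(): hands the job in, once; it reports no verdict.
The state is a dict: "time_s": time; "joint_pos": joint angles; "qd": joint speeds; "joint_torque": joint torques, N m; "position": TCP position; "eef_rot": TCP orientation; "force": force on the tool from outside, world axes, zero at the start; "ft_torque": the same for the moment, N m; "grip_width": finger opening in mm.
Only numpy, scipy, OpenCV 4.12 (cv2) and the standard library are available. Lean on these libraries where they do the work, as an engineer would, in place of code of your own. Each camera call takes 0.05 s, during which the arm holds its last target. There are 200 camera calls.

## Task

Two toggle clamp fixtures stand on the hardness lab's bench. Swing the arm of the one that holds the rectangular test block up and right back past centre so that it stays open, while the block stays in its nest; then lift the block out and lay it flat, same face up, in the empty tray. Set it down gently, do not drop it.

Things in the scene. Friction and masses are not known exactly. Their poses are not given: they have to be found in the camera images.
- test_block: The only rectangular steel test block (the others are round), 64 (its x) x 40 (its y) x 26 mm high, 0.5 kg. Origin: centre of underside, z up. Nested at the start, 30 mm above the bench on a pedestal 38 mm wide in y; +x points to the clamp hinge. Nest walls and corner lips rise 6 mm past its underside: lift straight up. The middle 48 mm of its long sides is free down to the base plate, 12 mm high.
- clamp (a joint): Angle of the clamp arm over that block, rad: 0 closed (arm level, foot on the block), 2.2 fully back. Hinge axis parallel to the nested block's y, 83 mm from its centre towards +x, 80 mm above the bench; bracket top 94 mm. Arm 16 mm wide. Its weight holds it shut (about 2 N at the knob); dead centre 1.6, from 1.8 on it falls back to the stop and stays. Opening, the knob goes up and over to +x.
- clamp_knob (a point): Centre of the black ball knob, 32 mm across, on the free end of that arm, 145 mm from the hinge axis. Closed: 80 mm above the bench, 62 mm from the block's centre towards its -x. Axes of the arm: x along it to the hinge, y along the hinge axis. The other fixture beside it is alike, its clamp closed, up to 96 mm high.
- tray: The empty one of two like grey open trays, 150 (its x) x 160 (its y) mm outside, 18 mm high, walls and floor 4 mm thick, fixed. Origin: centre of its underside, on the bench; z up. The other tray holds two round blocks.

How it is judged:
By the outcome, as a careful person would: the job done as asked, in the order asked, and still so for the second after the job is handed in, with the robot touching nothing.
It also fails if it takes over 51 s, if anything falls off the work surface, if the arm or the gripper's body presses on something with over 40 N, if the wrist force passes 120 N, or if a joint passes its speed limit or range.

## Working session

There is one attempt and no reset: what is moved stays moved. The work goes in short steps, Python scripts to look and compute and a tool call to move; the robot and the scene stay as the last step left them, time stands still between calls to the robot, and variables do not carry over. Pictures are saved under pics/ and viewed, about 8 in all and at most 12, crops included, and the job is handed in when it is done.

Besides the shell and the picture viewer there is one more tool, called after "Emit:" by a JSON object that holds its "op" and its "data", one argument or row to a line. send_rows: Moves the arm, as the interface text tells. Scaled input: -1 to 1 covers 0.2 m each way for a shift and pi/4 rad each way for a turn. Its arguments: {"type":"object","properties":{"increments":{"type":"array"}},"required":["increments"]}

```bash
ls; mkdir -p pics
python3 - <<'E'
from workcell import robot
import cv2,numpy as np
for n in("top","side"):
    c=robot.capture(n);cv2.imwrite(f"pics/{n}0.png",c["img"])
    print(n,np.round(c["camera_matrix"],1).tolist(),np.round(c["eye"],1).tolist(),np.round(c["orientation"],4).tolist())
o=robot.get_obs();print(o)
E
```

```text
pics
top [[462.5, 0.0, 257.7], [0.0, 462.5, 190.6], [0.0, 0.0, 1.0]] [425.5, 3.1, 1104.8] [[-0.0192, -0.9947, 0.1008], [-0.9998, 0.018, -0.0126], [0.0107, -0.101, -0.9948]]
side [[478.3, 0.0, 261.1], [0.0, 478.3, 199.4], [0.0, 0.0, 1.0]] [69.6, 703.2, 1141.5] [[-0.8223, -0.4464, 0.3531], [-0.569, 0.6311, -0.5272], [0.0125, -0.6344, -0.7729]]
{'time_s': 0.1, 'joint_pos': array([-8.47397175e+01,  8.64618817e+00,  8.23881632e+01, -2.35692570e-04,
        8.90259126e+01, -7.67607788e+00]), 'qd': array([-0.01330753, -0.08922358, -0.22291465, -0.0124564 ,  0.032964  ,
        0.0417952 ]), 'joint_torque': array([ 6.37575096e-03, -7.14380550e+01, -5.71791208e+01, -3.47562013e-05,
        7.25436825e-03, -6.31043804e-06]), 'position': array([ 128.70085698, -560.20829842,  249.76486696]), 'eef_rot': array([[ 9.74619312e-01,  2.23868680e-01, -1.00525578e-04],
       [ 2.23868661e-01, -9.74618759e-01,  1.04699884e-03],
       [ 1.36416134e-04, -1.04292981e-03, -9.99999447e-01]]), 'force': array([-1.09115378,  0.06341308,  0.14907508]), 'ft_torque': array([-0.00493504,  0.02232075,  0.03355197]), 'grip_width': 85.61125352969981}
```

View pics/top0.png

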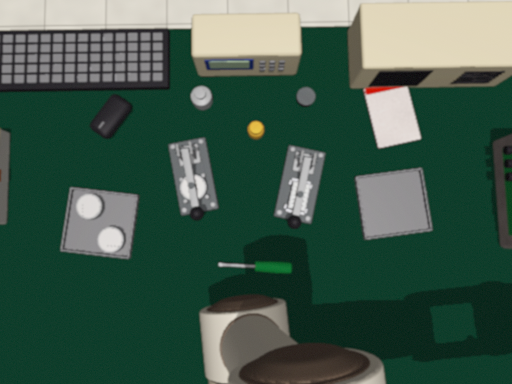

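View pics/side0.png

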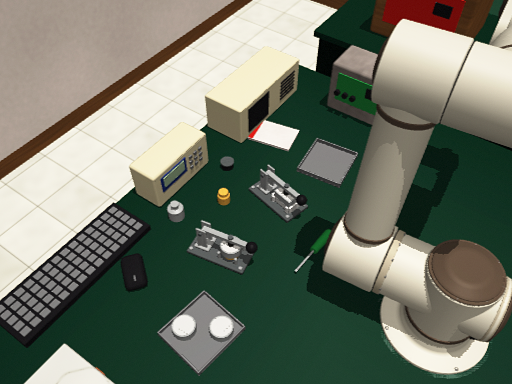

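The right-hand fixture in the top view (about 300,185) holds the rectangular block, with its black knob at (294,222). The empty tray is at (393,203). The left fixture holds a round block. Next I'll zoom in and measure.

```bash
cat > h.py <<'E'
import numpy as np,cv2
from workcell import robot
def ray(c,p):
    d=np.linalg.inv(c["camera_matrix"])@np.array([p[0],p[1],1.]); return np.array(c["eye"]),np.array(c["orientation"])@d
def plane(c,p,z):
    e,d=ray(c,p); return e+d*(z-e[2])/d[2]
def tri(c1,p1,c2,p2):
    e1,d1=ray(c1,p1);e2,d2=ray(c2,p2)
    s=np.linalg.lstsq(np.c_[d1,-d2],e2-e1,rcond=None)[0]
    a,b=e1+s[0]*d1,e2+s[1]*d2; return (a+b)/2,np.linalg.norm(a-b)
def proj(c,P):
    q=np.array(c["orientation"]).T@(np.array(P,float)-c["eye"]); k=np.array(c["camera_matrix"])@q; return k[:2]/k[2]
def blobs(m,x0,y0,x1,y1,amin=20):
    w=np.zeros_like(m);w[y0:y1,x0:x1]=m[y0:y1,x0:x1]
    cs,_=cv2.findContours(w,cv2.RETR_EXTERNAL,cv2.CHAIN_APPROX_NONE)
    return sorted([k for k in cs if cv2.contourArea(k)>=amin],key=cv2.contourArea,reverse=True)
E
python3 - <<'E'
from h import *
t=robot.capture("top");s=robot.capture("side")
def up(i,x0,y0,x1,y1,f):return cv2.resize(i[y0:y1,x0:x1],None,fx=f,fy=f,interpolation=cv2.INTER_CUBIC)
a=up(t["img"],265,140,340,230,5);b=up(s["img"],240,160,315,225,5)
H=max(a.shape[0],b.shape[0]);f=lambda i:cv2.copyMakeBorder(i,0,H-i.shape[0],0,10,cv2.BORDER_CONSTANT)
cv2.imwrite("pics/z.png",np.hstack([f(a),f(b)]))
for c,bx in((t,(270,205,320,235)),(s,(285,185,315,212))):
    m=(c["img"].max(2)<32).astype(np.uint8)*255
    for k in blobs(m,*bx,15): print("knob",cv2.minEnclosingCircle(k),cv2.contourArea(k))
# grey (low saturation, bright): tray & base
for nm,c,bx in(("tray",t,(345,155,445,250)),("base",t,(265,138,335,232)),("trayS",s,(290,130,362,190))):
    hsv=cv2.cvtColor(c["img"],cv2.COLOR_BGR2HSV)
    m=((hsv[...,1]<70)&(hsv[...,2]>50)).astype(np.uint8)*255
    k=blobs(m,*bx)[0]; r=cv2.minAreaRect(k); bxp=cv2.boxPoints(r)
    print(nm,r,cv2.contourArea(k))
    for z in((18,)if nm!="base" else (12,)):
        P=np.array([plane(c,p,z) for p in bxp]);print(z,P.round(1).tolist(),P.mean(0).round(1),[np.linalg.norm(P[i]-P[i-1]).round(1) for i in range(4)])
E
```

```text
knob ((301.0, 199.8000030517578), 5.200102806091309) 69.5
tray ((393.2129821777344, 203.06185913085938), (65.3947982788086, 71.47488403320312), 82.23483276367188) 4444.0
18 [[567.5, -238.5, 18.0], [587.7, -408.6, 18.0], [433.5, -420.9, 18.0], [414.2, -253.1, 18.0]] [ 500.7 -330.3   18. ] [np.float64(154.0), np.float64(171.3), np.float64(154.7), np.float64(168.9)]
base ((299.34112548828125, 183.86273193359375), (39.11842346191406, 73.91301727294922), 11.768289566040039) 2709.5
12 [[475.1, -44.9, 12.0], [648.1, -85.0, 12.0], [627.1, -176.4, 12.0], [454.6, -134.8, 12.0]] [ 551.2 -110.3   12. ] [np.float64(92.3), np.float64(177.5), np.float64(93.8), np.float64(177.4)]
trayS ((326.80999755859375, 161.490966796875), (52.344146728515625, 39.498775482177734), 21.161256790161133) 1704.5
18 [[561.8, -224.8, 18.0], [613.4, -399.2, 18.0], [434.0, -414.7, 18.0], [395.7, -244.8, 18.0]] [ 501.3 -320.9   18. ] [np.float64(167.3), np.float64(181.9), np.float64(180.0), np.float64(174.2)]
```

View pics/z.png

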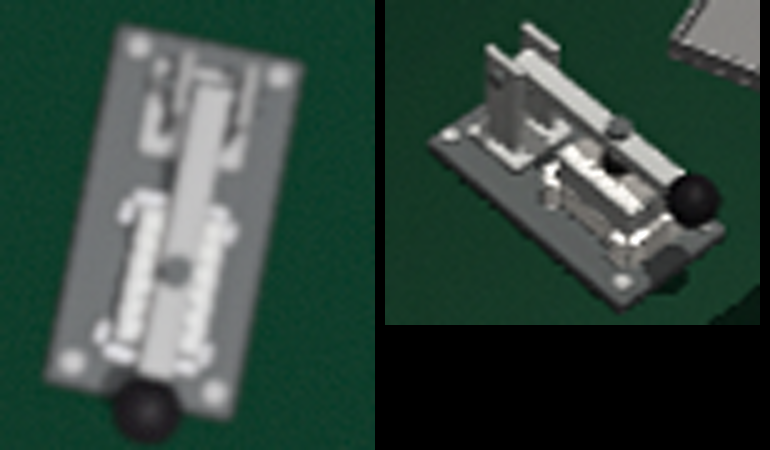

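```bash
cat >> h.py <<'E'
def delta(P):
    "remaining shift to world P in the tool axes, in row units; and yaw"
    o=robot.get_obs();R=o["eef_rot"];d=R.T@(np.array(P,float)-o["position"])
    print("t",round(o["time_s"],2),"pos",o["position"].round(1),"yaw",np.degrees(np.arctan2(R[1,0],R[0,0])).round(2),"F",o["force"].round(1),"w",round(o["grip_width"],1),"-> units",(d/200).round(4),"mm",d.round(1))
E
python3 - <<'E'
from h import *
t=robot.capture("top");s=robot.capture("side")
# knob: dark in every channel incl. highlight
for th in(40,32):
    m=(t["img"].max(2)<th).astype(np.uint8)*255
    print(th,[(cv2.minEnclosingCircle(k),cv2.contourArea(k)) for k in blobs(m,280,206,308,234,15)])
print(t["img"][222,286:304].tolist())
kt=(293.9,221.7);ks=(301.,199.8)
P,g=tri(t,kt,s,ks);print("tri",P.round(1),g,"top@80",plane(t,kt,80).round(1),"side@80",plane(s,ks,80).round(1))
u=np.array([np.cos(np.radians(-13.3)),np.sin(np.radians(-13.3)),0])
print("block from knob",(P+62*u).round(1),"from lips",plane(t,(297.3,195.7),38).round(1))
print("bracket/arm hinge end",plane(t,(265+209/5-.5,140+80/5-.5),88).round(1))
for th in range(-16,-9): pass
E
```

```text
40 [(((293.5, 221.5), 6.96429443359375), 109.5)]
32 []
[[40, 56, 11], [35, 44, 19], [28, 29, 22], [33, 29, 31], [32, 29, 31], [35, 34, 35], [47, 45, 47], [53, 50, 54], [62, 58, 60], [61, 59, 60], [52, 48, 52], [43, 39, 41], [38, 33, 36], [34, 31, 32], [30, 28, 29], [48, 51, 44], [65, 68, 58], [75, 78, 70]]
tri [459.9 -88.2  77.5] 2.658908136429222 top@80 [458.7 -88.6  80. ] side@80 [460.2 -85.7  80. ]
block from knob [ 520.3 -102.5   77.5] from lips [ 520.  -101.9   38. ]
bracket/arm hinge end [ 605.2 -119.6   88. ]
```

The measurements agree: knob about (459.5, -87.5, 80), block about (520, -102), yaw about -12.8°. Now I'll turn the tool and move above the knob.

Emit:
{"op": "send_rows", "data": {
  "increments": [
    {"offset": [0, 0, 0], "turn": 0.143, "gripper": -1},
    {"offset": [0, 0, 0], "turn": 0.143, "gripper": -1},
    {"offset": [0, 0, 0], "turn": 0.143, "gripper": -1},
    {"offset": [0, 0, 0], "turn": 0.143, "gripper": -1},
    {"offset": [0.078, -0.191, 0], "turn": 0, "gripper": -1},
    {"offset": [0.078, -0.191, 0], "turn": 0, "gripper": -1},
    {"offset": [0.078, -0.191, 0], "turn": 0, "gripper": -1},
    {"offset": [0.078, -0.191, 0], "turn": 0, "gripper": -1},
    {"offset": [0.078, -0.191, 0], "turn": 0, "gripper": -1},
    {"offset": [0.078, -0.191, 0], "turn": 0, "gripper": -1},
    {"offset": [0.078, -0.191, 0], "turn": 0, "gripper": -1},
    {"offset": [0.078, -0.191, 0], "turn": 0, "gripper": -1}
  ]
}}

```text
time_s: 1.5
position: [318.7, -288.5, 250.4]
eef_rot: [[0.975, -0.222, 0.0], [-0.222, -0.975, -0.0], [0.0, 0.0, -1.0]]
force: [0.4, 0.3, 0.6]
grip_width: 85.5
```

Emit:
{"op": "send_rows", "data": {
  "increments": [
    {"offset": [0.078, -0.191, 0], "turn": 0, "gripper": -1},
    {"offset": [0.078, -0.191, 0], "turn": 0, "gripper": -1},
    {"offset": [0.078, -0.191, 0], "turn": 0, "gripper": -1},
    {"offset": [0.078, -0.191, 0.05], "turn": 0, "gripper": -1},
    {"offset": [0.078, -0.191, 0.1], "turn": 0, "gripper": -1},
    {"offset": [0.078, -0.191, 0.1], "turn": 0, "gripper": -1},
    {"offset": [0, 0, 0], "turn": 0, "gripper": -1},
    {"offset": [0, 0, 0], "turn": 0, "gripper": -1}
  ]
}}

```text
time_s: 2.3
position: [460.2, -86.6, 200.0]
eef_rot: [[0.976, -0.219, -0.001], [-0.219, -0.976, 0.0], [-0.001, -0.0, -1.0]]
force: [-0.2, 0.9, -0.3]
grip_width: 85.3
```

Run:
```python
from h import *
delta([459.5,-87.5,80])
s=robot.capture("side");cv2.imwrite("pics/s1.png",cv2.resize(s["img"][90:250,190:390],None,fx=3.5,fy=3.5,interpolation=cv2.INTER_CUBIC))
p=robot.get_obs()["position"];print(proj(s,p),proj(s,p-[0,0,19]))
```

```text
t 2.3 pos [460.2 -86.6 200. ] yaw -12.68 F [-0.2  0.9 -0.3] w 85.3 -> units [-0.0019  0.0052  0.5999] mm [ -0.4   1.  120. ]
[304.80184188 170.90624247] [304.21999464 175.67521767]
```

View pics/s1.png

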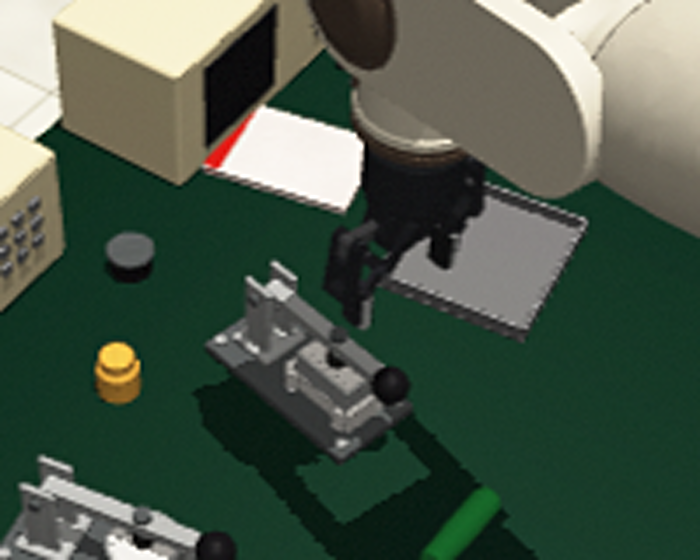

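The gripper is over the knob. With the jaws open, the tips project about 14 mm ahead of the TCP, so 19 mm is the shut value. I'll descend and grip the knob.

Emit:
{"op": "send_rows", "data": {
  "increments": [
    {"offset": [0, 0.005, 0.15], "turn": 0, "gripper": -1},
    {"offset": [0, 0, 0.15], "turn": 0, "gripper": -1},
    {"offset": [0, 0, 0.12], "turn": 0, "gripper": -1},
    {"offset": [0, 0, 0.1], "turn": 0, "gripper": -1},
    {"offset": [0, 0, 0.06], "turn": 0, "gripper": -1},
    {"offset": [0, 0, 0.03], "turn": 0, "gripper": -1},
    {"offset": [0, 0, 0], "turn": 0, "gripper": -1},
    {"offset": [0, 0, 0], "turn": 0, "gripper": 0.0},
    {"offset": [0, 0, 0], "turn": 0, "gripper": 0.1},
    {"offset": [0, 0, 0], "turn": 0, "gripper": 0.1}
  ]
}}

```text
time_s: 3.35
position: [460.3, -88.3, 78.9]
eef_rot: [[0.975, -0.222, 0.001], [-0.222, -0.975, -0.0], [0.001, 0.0, -1.0]]
force: [-0.4, -0.1, -0.2]
grip_width: 44.1
```

Run:
```python
from h import *
delta([459.5,-87.5,80])
im=[cv2.resize(c["img"][y:y+90,x:x+100],None,fx=4,fy=4,interpolation=cv2.INTER_CUBIC) for c,x,y in((robot.capture("side"),250,130),(robot.capture("top"),250,145))]
cv2.imwrite("pics/k.png",np.hstack(im))
```

```text
t 3.35 pos [460.3 -88.3  78.9] yaw -12.8 F [-0.4 -0.1 -0.2] w 44.1 -> units [-0.0046 -0.0033 -0.0054] mm [-0.9 -0.7 -1.1]
```

View pics/k.png

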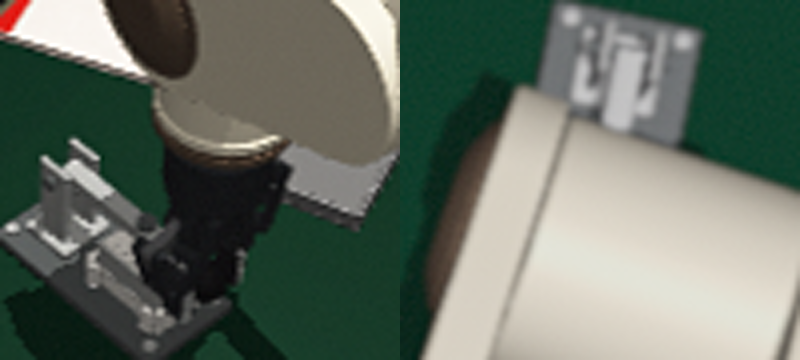

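The fingers straddle the knob, so I'll close on it.

Emit:
{"op": "send_rows", "data": {
  "increments": [
    {"offset": [0, 0, 0], "turn": 0, "gripper": 1},
    {"offset": [0, 0, 0], "turn": 0, "gripper": 1},
    {"offset": [0, 0, 0], "turn": 0, "gripper": 1},
    {"offset": [0, 0, 0], "turn": 0, "gripper": 1}
  ]
}}

```text
time_s: 3.85
position: [460.0, -88.9, 78.9]
eef_rot: [[0.975, -0.221, 0.0], [-0.221, -0.975, -0.001], [0.0, 0.001, -1.0]]
force: [-5.7, -5.5, 8.0]
grip_width: 29.5
```

Run:
```python
from h import *
delta([460,-88,80])
# arc rows: theta steps
th=np.arange(0,2.11,0.15);x=-145*np.cos(th)/200;z=-145*np.sin(th)/200
for a,b,c in zip(th[1:],np.diff(x),np.diff(z)):print(round(a,2),b.round(3),c.round(3))
```

```text
t 3.85 pos [460.  -88.9  78.9] yaw -12.79 F [-5.7 -5.5  8. ] w 29.5 -> units [-0.0009 -0.0044 -0.0055] mm [-0.2 -0.9 -1.1]
0.15 0.008 -0.108
0.3 0.024 -0.106
0.45 0.04 -0.101
0.6 0.054 -0.094
0.75 0.068 -0.085
0.9 0.08 -0.074
1.05 0.09 -0.061
1.2 0.098 -0.047
1.35 0.104 -0.032
1.5 0.107 -0.016
1.65 0.109 0.0
1.8 0.107 0.017
1.95 0.104 0.033
2.1 0.098 0.048
```

Emit:
{"op": "send_rows", "data": {
  "increments": [
    {"offset": [0.002, 0, -0.054], "turn": 0, "gripper": 1},
    {"offset": [0.006, 0, -0.054], "turn": 0, "gripper": 1},
    {"offset": [0.01, 0, -0.053], "turn": 0, "gripper": 1},
    {"offset": [0.014, 0, -0.053], "turn": 0, "gripper": 1},
    {"offset": [0, 0, 0], "turn": 0, "gripper": 1},
    {"offset": [0, 0, 0], "turn": 0, "gripper": 1}
  ]
}}

```text
time_s: 4.45
position: [466.1, -90.3, 121.2]
eef_rot: [[0.975, -0.222, -0.0], [-0.222, -0.975, -0.001], [0.0, 0.001, -1.0]]
force: [-0.4, -8.2, -3.6]
grip_width: 29.6
```

Run:
```python
from h import *
delta([460,-88,80])
im=[cv2.resize(c["img"][y:y+90,x:x+100],None,fx=4,fy=4,interpolation=cv2.INTER_CUBIC) for c,x,y in((robot.capture("side"),245,130),(robot.capture("top"),250,145))]
cv2.imwrite("pics/k2.png",np.hstack(im))
```

```text
t 4.45 pos [466.1 -90.3 121.2] yaw -12.8 F [-0.4 -8.2 -3.6] w 29.6 -> units [-0.0325 -0.0048  0.2062] mm [-6.5 -1.  41.2]
```

View pics/k2.png

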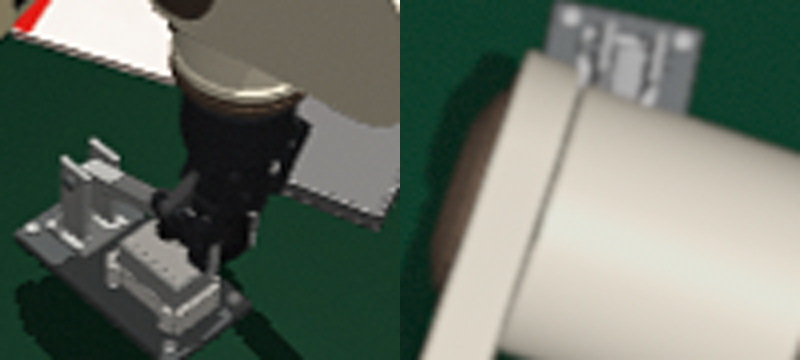

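The arm is rising with the knob held, and the block is still in its nest. I'll carry on along the arc.

Emit:
{"op": "send_rows", "data": {
  "increments": [
    {"offset": [0.018, 0.002, -0.051], "turn": 0, "gripper": 1},
    {"offset": [0.022, 0.001, -0.05], "turn": 0, "gripper": 1},
    {"offset": [0.025, 0, -0.048], "turn": 0, "gripper": 1},
    {"offset": [0.029, 0, -0.046], "turn": 0, "gripper": 1},
    {"offset": [0.033, 0, -0.044], "turn": 0, "gripper": 1},
    {"offset": [0.035, 0, -0.041], "turn": 0, "gripper": 1},
    {"offset": [0.039, 0, -0.038], "turn": 0, "gripper": 1},
    {"offset": [0.041, 0, -0.036], "turn": 0, "gripper": 1},
    {"offset": [0.044, 0, -0.032], "turn": 0, "gripper": 1},
    {"offset": [0.046, 0, -0.029], "turn": 0, "gripper": 1},
    {"offset": [0, 0, 0], "turn": 0, "gripper": 1}
  ]
}}

```text
time_s: 5.65
position: [532.0, -105.8, 203.6]
eef_rot: [[0.975, -0.222, 0.0], [-0.222, -0.975, -0.001], [0.0, 0.001, -1.0]]
force: [6.0, -8.8, -16.6]
grip_width: 28.5
```

Emit:
{"op": "send_rows", "data": {
  "increments": [
    {"offset": [0.048, 0, -0.025], "turn": 0, "gripper": 1},
    {"offset": [0.05, 0, -0.022], "turn": 0, "gripper": 1},
    {"offset": [0.052, 0, -0.018], "turn": 0, "gripper": 1},
    {"offset": [0.052, 0, -0.014], "turn": 0, "gripper": 1},
    {"offset": [0.053, 0, -0.01], "turn": 0, "gripper": 1},
    {"offset": [0.054, 0, -0.006], "turn": 0, "gripper": 1},
    {"offset": [0, 0, 0], "turn": 0, "gripper": 1}
  ]
}}

```text
time_s: 6.35
position: [592.2, -118.8, 223.1]
eef_rot: [[0.975, -0.221, 0.0], [-0.221, -0.975, 0.0], [0.0, -0.0, -1.0]]
force: [0.5, 0.7, -0.2]
grip_width: -0.2
```

Run:
```python
from h import *
delta([601,-121,80])
```

```text
t 6.35 pos [ 592.2 -118.8  223.1] yaw -12.8 F [ 0.5  0.7 -0.2] w -0.2 -> units [0.0454 0.0009 0.7153] mm [  9.1   0.2 143.1]
```

The grip slipped off near 1.4 rad. I'll look before regripping.

Run:
```python
from h import *
im=[cv2.resize(c["img"][y:y+120,x:x+100],None,fx=4,fy=4,interpolation=cv2.INTER_CUBIC) for c,x,y in((robot.capture("side"),240,110),(robot.capture("top"),250,125))]
cv2.imwrite("pics/k3.png",np.hstack(im))
```

```text
(no output)
```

View pics/k3.png

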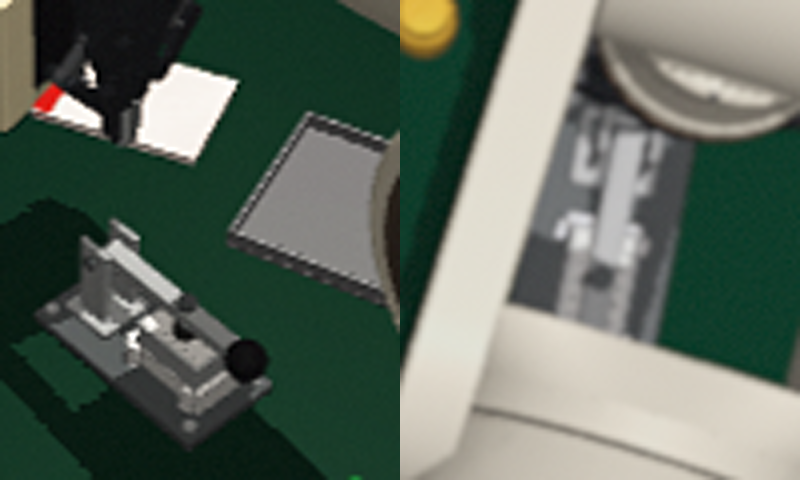

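The clamp fell shut and the block is undisturbed. The first grip was above the ball's equator: the width read 29.5 rather than 32, and the squeeze pushed the ball down and out. I'll go back and grip about 8 mm lower.

Emit:
{"op": "send_rows", "data": {
  "increments": [
    {"offset": [-0.13, 0.002, 0], "turn": 0, "gripper": -1},
    {"offset": [-0.13, 0, 0], "turn": 0, "gripper": -1},
    {"offset": [-0.13, 0, 0], "turn": 0, "gripper": -1},
    {"offset": [-0.13, 0, 0], "turn": 0, "gripper": -1},
    {"offset": [-0.1, 0, 0], "turn": 0, "gripper": -1},
    {"offset": [-0.056, 0, 0], "turn": 0, "gripper": -1},
    {"offset": [0, 0, 0], "turn": 0, "gripper": -1},
    {"offset": [0, 0, 0.15], "turn": 0, "gripper": -1},
    {"offset": [0, 0, 0.15], "turn": 0, "gripper": -1}
  ]
}}

```text
time_s: 7.35
position: [460.2, -89.4, 162.9]
eef_rot: [[0.975, -0.222, 0.002], [-0.222, -0.975, -0.001], [0.002, 0.0, -1.0]]
force: [1.1, 0.2, -0.1]
grip_width: 85.2
```

Emit:
{"op": "send_rows", "data": {
  "increments": [
    {"offset": [0, 0, 0.15], "turn": 0, "gripper": -1},
    {"offset": [0, 0, 0.15], "turn": 0, "gripper": -1},
    {"offset": [0, 0, 0.1], "turn": 0, "gripper": -1},
    {"offset": [0, 0, 0.06], "turn": 0, "gripper": -1},
    {"offset": [0, 0, 0], "turn": 0, "gripper": -1},
    {"offset": [0, 0, 0], "turn": 0, "gripper": 1},
    {"offset": [0, 0, 0], "turn": 0, "gripper": 1},
    {"offset": [0, 0, 0], "turn": 0, "gripper": 1},
    {"offset": [0, 0, 0], "turn": 0, "gripper": 1},
    {"offset": [0, 0, 0], "turn": 0, "gripper": 1},
    {"offset": [0, 0, 0], "turn": 0, "gripper": 1}
  ]
}}

```text
time_s: 8.45
position: [459.6, -89.0, 72.0]
eef_rot: [[0.975, -0.222, 0.001], [-0.222, -0.975, 0.0], [0.001, -0.0, -1.0]]
force: [-1.5, 3.3, 8.4]
grip_width: 29.4
```

Emit:
{"op": "send_rows", "data": {
  "increments": [
    {"offset": [0.002, 0, -0.054], "turn": 0, "gripper": 1},
    {"offset": [0.006, 0, -0.054], "turn": 0, "gripper": 1},
    {"offset": [0.01, 0, -0.053], "turn": 0, "gripper": 1},
    {"offset": [0.014, 0, -0.053], "turn": 0, "gripper": 1},
    {"offset": [0.018, 0, -0.051], "turn": 0, "gripper": 1},
    {"offset": [0.022, 0, -0.05], "turn": 0, "gripper": 1},
    {"offset": [0, 0, 0], "turn": 0, "gripper": 1}
  ]
}}

```text
time_s: 9.15
position: [474.0, -92.3, 135.6]
eef_rot: [[0.975, -0.222, 0.001], [-0.222, -0.975, -0.0], [0.001, -0.0, -1.0]]
force: [-2.5, 3.5, -2.5]
grip_width: 29.5
```

Run:
```python
from h import *
delta([601,-121,80]);o=robot.get_obs();print((o["eef_rot"].T@o["force"]).round(1),o["ft_torque"].round(2))
s=robot.capture("side");t=robot.capture("top")
im=[cv2.resize(c["img"][y:y+90,x:x+75],None,fx=5,fy=5,interpolation=cv2.INTER_CUBIC) for c,x,y in((s,250,125),(t,260,130))]
cv2.imwrite("pics/k4.png",np.hstack(im));print((proj(s,o["position"])-[250,125])*5)
```

```text
t 9.15 pos [474.  -92.3 135.6] yaw -12.8 F [-2.5  3.5 -2.5] w 29.5 -> units [ 0.6508 -0.0009  0.2789] mm [130.2  -0.2  55.8]
[-3.2 -2.8  2.4] [ 0.86  0.54 -0.1 ]
[247.81468513 292.61369106]
```

View pics/k4.png

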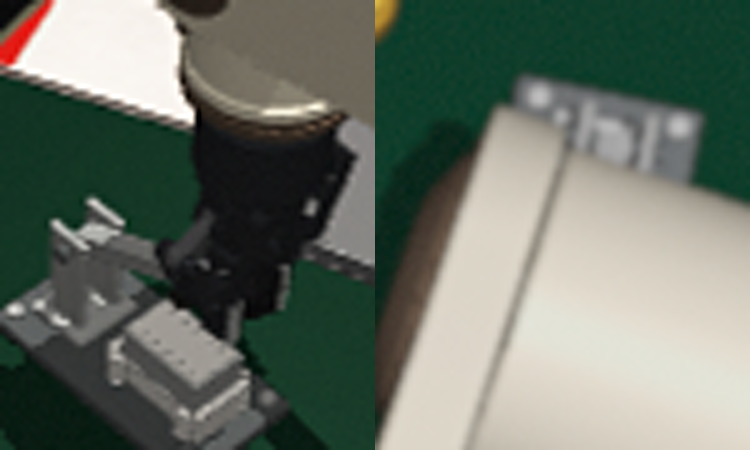

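Forces are small and the block is still nested. I'll continue in chunks.

Emit:
{"op": "send_rows", "data": {
  "increments": [
    {"offset": [0.025, 0, -0.048], "turn": 0, "gripper": 1},
    {"offset": [0.029, 0, -0.046], "turn": 0, "gripper": 1},
    {"offset": [0.033, 0, -0.044], "turn": 0, "gripper": 1},
    {"offset": [0.035, 0, -0.041], "turn": 0, "gripper": 1},
    {"offset": [0, 0, 0], "turn": 0, "gripper": 1}
  ]
}}

```text
time_s: 9.75
position: [498.2, -98.0, 171.2]
eef_rot: [[0.975, -0.222, 0.002], [-0.222, -0.975, -0.0], [0.002, 0.0, -1.0]]
force: [-2.9, 3.2, -1.7]
grip_width: 29.6
```

Emit:
{"op": "send_rows", "data": {
  "increments": [
    {"offset": [0.039, 0, -0.038], "turn": 0, "gripper": 1},
    {"offset": [0.041, 0, -0.036], "turn": 0, "gripper": 1},
    {"offset": [0, 0, 0], "turn": 0, "gripper": 1}
  ]
}}

```text
time_s: 10.05
position: [513.5, -101.6, 186.1]
eef_rot: [[0.975, -0.222, 0.001], [-0.222, -0.975, -0.0], [0.001, 0.0, -1.0]]
force: [-9.6, 2.2, 8.4]
grip_width: 29.3
```

The reaction forces, inward with the high grip and outward now, fit the ball turning with the pads about the pad point, which sits about 4 mm below the ball centre. I'll correct the arc for that.

Emit:
{"op": "send_rows", "data": {
  "increments": [
    {"offset": [-0.016, 0, -0.0075], "turn": 0, "gripper": 1},
    {"offset": [0, 0, 0], "turn": 0, "gripper": 1}
  ]
}}

```text
time_s: 10.25
position: [510.0, -100.9, 186.0]
eef_rot: [[0.975, -0.222, 0.001], [-0.222, -0.975, -0.0], [0.001, 0.0, -1.0]]
force: [4.3, -1.0, -8.8]
grip_width: 29.0
```

Emit:
{"op": "send_rows", "data": {
  "increments": [
    {"offset": [0.044, 0, -0.032], "turn": 0, "gripper": 1},
    {"offset": [0.044, 0, -0.032], "turn": 0, "gripper": 1},
    {"offset": [0, 0, 0], "turn": 0, "gripper": 1}
  ]
}}

```text
time_s: 10.55
position: [528.0, -105.0, 200.1]
eef_rot: [[0.975, -0.222, 0.001], [-0.222, -0.975, -0.001], [0.001, 0.0, -1.0]]
force: [-4.3, -0.9, 2.6]
grip_width: 29.1
```

Emit:
{"op": "send_rows", "data": {
  "increments": [
    {"offset": [0.048, 0, -0.025], "turn": 0, "gripper": 1},
    {"offset": [0.048, 0, -0.025], "turn": 0, "gripper": 1},
    {"offset": [0, 0, 0], "turn": 0, "gripper": 1}
  ]
}}

```text
time_s: 10.85
position: [546.4, -109.2, 209.2]
eef_rot: [[0.975, -0.221, 0.0], [-0.221, -0.975, -0.001], [0.0, 0.0, -1.0]]
force: [-1.2, -4.5, -3.8]
grip_width: 28.9
```

Emit:
{"op": "send_rows", "data": {
  "increments": [
    {"offset": [0.052, 0, -0.017], "turn": 0, "gripper": 1},
    {"offset": [0.052, 0, -0.017], "turn": 0, "gripper": 1},
    {"offset": [0, 0, 0], "turn": 0, "gripper": 1}
  ]
}}

```text
time_s: 11.15
position: [566.5, -113.9, 215.9]
eef_rot: [[0.975, -0.222, -0.0], [-0.222, -0.975, -0.001], [-0.0, 0.001, -1.0]]
force: [-2.3, -5.8, -2.9]
grip_width: 29.4
```

Still holding at about 1.35 rad, and the forces are small.

Emit:
{"op": "send_rows", "data": {
  "increments": [
    {"offset": [0.054, 0.002, -0.0095], "turn": 0, "gripper": 1},
    {"offset": [0.054, 0, -0.0095], "turn": 0, "gripper": 1},
    {"offset": [0.054, 0, -0.001], "turn": 0, "gripper": 1},
    {"offset": [0.054, 0, -0.001], "turn": 0, "gripper": 1},
    {"offset": [0, 0, 0], "turn": 0, "gripper": 1}
  ]
}}

```text
time_s: 11.65
position: [609.0, -123.3, 220.0]
eef_rot: [[0.975, -0.221, 0.001], [-0.221, -0.975, 0.0], [0.001, -0.0, -1.0]]
force: [0.2, -0.6, -0.6]
grip_width: -0.1
```

Emit:
{"op": "send_rows", "data": {
  "increments": [
    {"offset": [0.054, 0.001, 0.007], "turn": 0, "gripper": 1},
    {"offset": [0.054, 0, 0.007], "turn": 0, "gripper": 1},
    {"offset": [0.053, 0, 0.015], "turn": 0, "gripper": 1},
    {"offset": [0.053, 0, 0.015], "turn": 0, "gripper": 1},
    {"offset": [0, 0, 0], "turn": 0, "gripper": 1}
  ]
}}

```text
time_s: 12.15
position: [650.3, -133.2, 210.0]
eef_rot: [[0.975, -0.222, -0.001], [-0.222, -0.975, 0.0], [-0.001, -0.0, -1.0]]
force: [-0.2, -0.2, -0.1]
grip_width: -0.1
```

Run:
```python
from h import *
s=robot.capture("side")
m=(s["img"].max(2)<32).astype(np.uint8)*255
print([(cv2.minEnclosingCircle(k),cv2.contourArea(k)) for k in blobs(m,285,185,320,215,15)])
cv2.imwrite("pics/k5.png",cv2.resize(s["img"][90:215,230:320],None,fx=4.8,fy=4.8,interpolation=cv2.INTER_CUBIC))
```

```text
[(((301.0833435058594, 199.6875), 5.129705905914307), 69.5)]
```

View pics/k5.png

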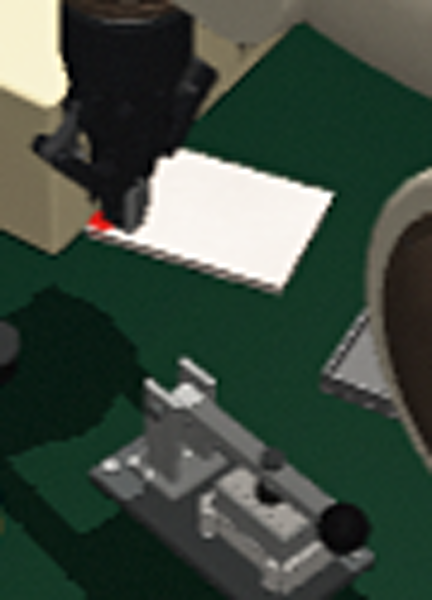

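The ball slipped out again near 1.5 rad and the clamp fell shut; the block is still nested. The two grip heights gave opposite radial forces, so I'll grip midway at TCP z about 75.5. This time I'll run the last part of the arc fast, so momentum carries the arm over centre.

Emit:
{"op": "send_rows", "data": {
  "increments": [
    {"offset": [-0.14, -0.004, 0], "turn": 0, "gripper": -1},
    {"offset": [-0.14, 0, 0], "turn": 0, "gripper": -1},
    {"offset": [-0.14, 0, 0], "turn": 0, "gripper": -1},
    {"offset": [-0.14, 0, 0], "turn": 0, "gripper": -1},
    {"offset": [-0.14, 0, 0], "turn": 0, "gripper": -1},
    {"offset": [-0.14, 0, 0], "turn": 0, "gripper": -1},
    {"offset": [-0.136, 0, 0], "turn": 0, "gripper": -1},
    {"offset": [0, 0, 0.1], "turn": 0, "gripper": -1},
    {"offset": [0, 0, 0.15], "turn": 0, "gripper": -1},
    {"offset": [0, 0, 0.15], "turn": 0, "gripper": -1},
    {"offset": [0, 0, 0.15], "turn": 0, "gripper": -1},
    {"offset": [0, 0, 0.1], "turn": 0, "gripper": -1}
  ]
}}

```text
time_s: 13.4
position: [458.3, -88.6, 79.6]
eef_rot: [[0.975, -0.222, -0.001], [-0.222, -0.975, 0.0], [-0.001, -0.0, -1.0]]
force: [0.0, 0.5, 0.2]
grip_width: 85.2
```

Emit:
{"op": "send_rows", "data": {
  "increments": [
    {"offset": [0, 0, 0.022], "turn": 0, "gripper": -1},
    {"offset": [0, 0, 0], "turn": 0, "gripper": -1},
    {"offset": [0, 0, 0], "turn": 0, "gripper": 1},
    {"offset": [0, 0, 0], "turn": 0, "gripper": 1},
    {"offset": [0, 0, 0], "turn": 0, "gripper": 1},
    {"offset": [0, 0, 0], "turn": 0, "gripper": 1},
    {"offset": [0, 0, 0], "turn": 0, "gripper": 1},
    {"offset": [0, 0, 0], "turn": 0, "gripper": 1}
  ]
}}

```text
time_s: 14.2
position: [459.5, -88.9, 77.6]
eef_rot: [[0.975, -0.222, 0.001], [-0.222, -0.975, -0.0], [0.001, -0.0, -1.0]]
force: [-3.2, 1.6, 9.0]
grip_width: 29.5
```

Run:
```python
from h import *
delta([460,-89.2,75.5])
```

```text
t 14.2 pos [459.5 -88.9  77.6] yaw -12.8 F [-3.2  1.6  9. ] w 29.5 -> units [0.0028 0.0008 0.0105] mm [0.6 0.2 2.1]
```

Emit:
{"op": "send_rows", "data": {
  "increments": [
    {"offset": [0.008, 0, -0.108], "turn": 0, "gripper": 1},
    {"offset": [0.024, 0, -0.106], "turn": 0, "gripper": 1},
    {"offset": [0.04, 0, -0.101], "turn": 0, "gripper": 1},
    {"offset": [0.054, 0, -0.094], "turn": 0, "gripper": 1},
    {"offset": [0.068, 0, -0.085], "turn": 0, "gripper": 1},
    {"offset": [0, 0, 0], "turn": 0, "gripper": 1}
  ]
}}

```text
time_s: 14.8
position: [497.9, -97.9, 177.8]
eef_rot: [[0.975, -0.222, 0.001], [-0.222, -0.975, -0.001], [0.001, 0.0, -1.0]]
force: [-14.1, 0.6, 8.4]
grip_width: 29.0
```

Emit:
{"op": "send_rows", "data": {
  "increments": [
    {"offset": [0.073, 0, -0.081], "turn": 0, "gripper": 1},
    {"offset": [0.09, 0, -0.061], "turn": 0, "gripper": 1},
    {"offset": [0.132, 0, -0.059], "turn": 0, "gripper": 1},
    {"offset": [0.177, 0.002, -0.035], "turn": 0, "gripper": 1},
    {"offset": [0.18, 0, 0.01], "turn": 0, "gripper": 1},
    {"offset": [0.172, 0, 0.054], "turn": 0, "gripper": 1},
    {"offset": [0.064, 0, 0.033], "turn": 0, "gripper": 1},
    {"offset": [0, 0, 0], "turn": 0, "gripper": 1},
    {"offset": [0, 0, 0], "turn": 0, "gripper": 1}
  ]
}}

```text
time_s: 15.7
position: [669.5, -137.0, 203.4]
eef_rot: [[0.975, -0.221, -0.001], [-0.221, -0.975, 0.0], [-0.001, -0.0, -1.0]]
force: [0.7, -0.1, 0.7]
grip_width: -0.1
```

Run:
```python
from h import *
delta([685,-140,190])
s=robot.capture("side")
m=(s["img"].max(2)<32).astype(np.uint8)*255
print([(cv2.minEnclosingCircle(k),cv2.contourArea(k)) for k in blobs(m,285,185,320,215,15)])
cv2.imwrite("pics/k6.png",cv2.resize(s["img"][90:215,230:320],None,fx=4.8,fy=4.8,interpolation=cv2.INTER_CUBIC))
```

```text
t 15.7 pos [ 669.5 -137.   203.4] yaw -12.8 F [ 0.7 -0.1  0.7] w -0.1 -> units [ 0.0789 -0.0026  0.0669] mm [15.8 -0.5 13.4]
[]
```

The grip came off, but the knob isn't at its closed place. I'll let a moment pass and look.

Emit:
{"op": "send_rows", "data": {
  "increments": [
    {"offset": [0, 0, -0.1], "turn": 0, "gripper": 1},
    {"offset": [0, 0, -0.1], "turn": 0, "gripper": 1},
    {"offset": [0, 0, 0], "turn": 0, "gripper": 1},
    {"offset": [0, 0, 0], "turn": 0, "gripper": 1}
  ]
}}

```text
time_s: 16.15
position: [669.6, -137.0, 244.5]
eef_rot: [[0.975, -0.222, 0.002], [-0.222, -0.975, -0.0], [0.002, 0.0, -1.0]]
force: [0.2, -0.7, -0.8]
grip_width: 0.0
```

Run:
```python
from h import *
s=robot.capture("side");t=robot.capture("top")
m=(s["img"].max(2)<32).astype(np.uint8)*255
print([(cv2.minEnclosingCircle(k),cv2.contourArea(k)) for k in blobs(m,285,185,320,215,15)])
im=[cv2.resize(c["img"][y:y+140,x:x+100],None,fx=4,fy=4,interpolation=cv2.INTER_CUBIC) for c,x,y in((s,230,80),(t,250,100))]
cv2.imwrite("pics/k6.png",np.hstack(im))
```

```text
[(((300.8235168457031, 190.5294189453125), 5.5323405265808105), 79.0)]
```

View pics/k6.png

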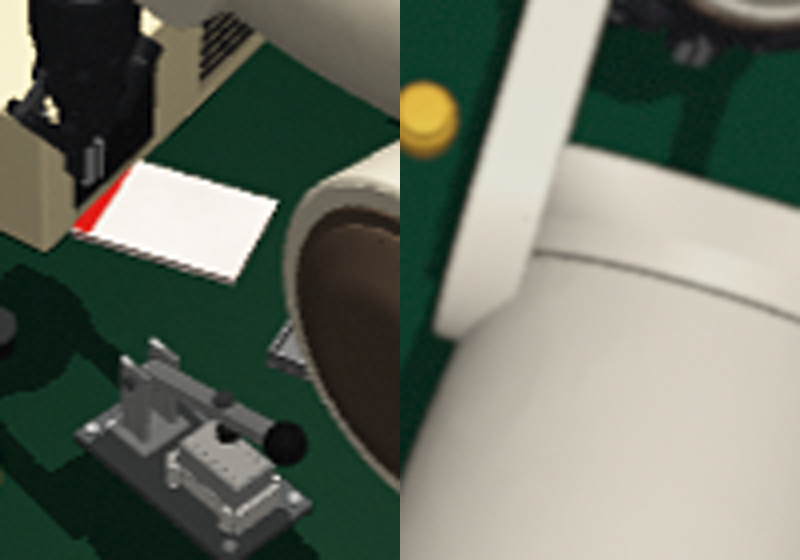

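The fast swing also lost the ball, and it is falling shut now; the block is still nested. The knob grip is only good to about 1.3 rad.

New plan:
1. Grip and lift to about 1.2 rad.
2. Open slightly and slip back to the -x side while the arm starts to fall.
3. Close to a gap of about 22 mm, smaller than the ball, and push the knob over with the two finger edges.

Emit:
{"op": "send_rows", "data": {
  "increments": [
    {"offset": [-0.135, -0.001, 0], "turn": 0, "gripper": -1},
    {"offset": [-0.135, 0, 0], "turn": 0, "gripper": -1},
    {"offset": [-0.135, 0, 0], "turn": 0, "gripper": -1},
    {"offset": [-0.135, 0, 0], "turn": 0, "gripper": -1},
    {"offset": [-0.135, 0, 0], "turn": 0, "gripper": -1},
    {"offset": [-0.135, 0, 0], "turn": 0, "gripper": -1},
    {"offset": [-0.135, 0, 0.05], "turn": 0, "gripper": -1},
    {"offset": [-0.13, 0, 0.1], "turn": 0, "gripper": -1},
    {"offset": [0, 0, 0.15], "turn": 0, "gripper": -1},
    {"offset": [0, 0, 0.15], "turn": 0, "gripper": -1},
    {"offset": [0, 0, 0.15], "turn": 0, "gripper": -1},
    {"offset": [0, 0, 0.15], "turn": 0, "gripper": -1}
  ]
}}

```text
time_s: 17.45
position: [459.8, -89.1, 91.9]
eef_rot: [[0.975, -0.222, -0.0], [-0.222, -0.975, 0.0], [-0.0, -0.0, -1.0]]
force: [0.3, -0.5, 0.1]
grip_width: 85.5
```

Emit:
{"op": "send_rows", "data": {
  "increments": [
    {"offset": [0, 0, 0.095], "turn": 0, "gripper": -1},
    {"offset": [0, 0, 0], "turn": 0, "gripper": -1},
    {"offset": [0, 0, 0], "turn": 0, "gripper": 1},
    {"offset": [0, 0, 0], "turn": 0, "gripper": 1},
    {"offset": [0, 0, 0], "turn": 0, "gripper": 1},
    {"offset": [0, 0, 0], "turn": 0, "gripper": 1},
    {"offset": [0, 0, 0], "turn": 0, "gripper": 1}
  ]
}}

```text
time_s: 18.15
position: [460.9, -89.3, 75.4]
eef_rot: [[0.975, -0.222, 0.001], [-0.222, -0.975, 0.0], [0.001, -0.0, -1.0]]
force: [-2.6, 3.9, 9.3]
grip_width: 29.1
```

Emit:
{"op": "send_rows", "data": {
  "increments": [
    {"offset": [0.002, 0, -0.054], "turn": 0, "gripper": 1},
    {"offset": [0.006, 0, -0.054], "turn": 0, "gripper": 1},
    {"offset": [0.01, 0, -0.053], "turn": 0, "gripper": 1},
    {"offset": [0.014, 0, -0.053], "turn": 0, "gripper": 1},
    {"offset": [0.018, 0, -0.051], "turn": 0, "gripper": 1},
    {"offset": [0.022, 0, -0.05], "turn": 0, "gripper": 1},
    {"offset": [0.025, 0, -0.048], "turn": 0, "gripper": 1},
    {"offset": [0.029, 0, -0.046], "turn": 0, "gripper": 1},
    {"offset": [0.033, 0, -0.044], "turn": 0, "gripper": 1},
    {"offset": [0.035, 0, -0.041], "turn": 0, "gripper": 1},
    {"offset": [0, 0, 0], "turn": 0, "gripper": 1}
  ]
}}

```text
time_s: 19.25
position: [499.5, -98.3, 174.3]
eef_rot: [[0.975, -0.222, 0.001], [-0.222, -0.975, -0.0], [0.001, 0.0, -1.0]]
force: [0.3, 2.4, -4.2]
grip_width: 29.5
```

Emit:
{"op": "send_rows", "data": {
  "increments": [
    {"offset": [0.039, 0, -0.038], "turn": 0, "gripper": 1},
    {"offset": [0.041, 0, -0.036], "turn": 0, "gripper": 1},
    {"offset": [0.044, 0, -0.032], "turn": 0, "gripper": 1},
    {"offset": [0.046, 0, -0.029], "turn": 0, "gripper": 1},
    {"offset": [0, 0, 0], "turn": 0, "gripper": 1}
  ]
}}

```text
time_s: 19.75
position: [532.8, -106.0, 200.9]
eef_rot: [[0.975, -0.222, 0.001], [-0.222, -0.975, -0.0], [0.001, 0.0, -1.0]]
force: [-1.7, -1.6, -2.8]
grip_width: 29.0
```

Emit:
{"op": "send_rows", "data": {
  "increments": [
    {"offset": [0.048, 0, -0.025], "turn": 0, "gripper": 1},
    {"offset": [0.048, 0, -0.025], "turn": 0, "gripper": 1},
    {"offset": [0, 0, 0], "turn": 0, "gripper": 1}
  ]
}}

```text
time_s: 20.05
position: [551.3, -110.4, 210.1]
eef_rot: [[0.975, -0.222, -0.0], [-0.222, -0.975, -0.0], [-0.0, 0.0, -1.0]]
force: [0.6, -3.8, -8.9]
grip_width: 28.5
```

Held at about 1.2 rad. Now I'll release, slip back, narrow the gap and push.

Emit:
{"op": "send_rows", "data": {
  "increments": [
    {"offset": [0, 0, 0], "turn": 0, "gripper": 0.1},
    {"offset": [-0.225, 0, 0.05], "turn": 0, "gripper": 0.1},
    {"offset": [-0.125, 0, 0.12], "turn": 0, "gripper": 0.5},
    {"offset": [0.0185, 0, -0.0245], "turn": 0, "gripper": 0.5}
  ]
}}

```text
time_s: 20.45
position: [481.8, -93.7, 178.4]
eef_rot: [[0.975, -0.221, -0.005], [-0.221, -0.975, 0.002], [-0.005, -0.001, -1.0]]
force: [1.3, 0.1, -0.3]
grip_width: 21.6
```

Emit:
{"op": "send_rows", "data": {
  "increments": [
    {"offset": [0.087, 0, -0.0655], "turn": 0, "gripper": 0.5},
    {"offset": [0.0955, 0, -0.052], "turn": 0, "gripper": 0.5},
    {"offset": [0.102, 0, -0.0365], "turn": 0, "gripper": 0.5}
  ]
}}

```text
time_s: 20.75
position: [542.4, -107.9, 214.0]
eef_rot: [[0.975, -0.222, 0.003], [-0.222, -0.975, -0.001], [0.003, -0.0, -1.0]]
force: [1.0, 0.6, 0.3]
grip_width: 21.5
```

Run:
```python
from h import *
delta([601,-121,80])
s=robot.capture("side")
m=(s["img"].max(2)<32).astype(np.uint8)*255
print([(cv2.minEnclosingCircle(k),cv2.contourArea(k)) for k in blobs(m,240,100,330,215,15)])
u=np.array([.975,-.2215,0])
for th in(0,.2,.4,.6,.8,1,1.2,1.4,1.6,1.8,2.2):print(th,proj(s,np.array([601,-120,80])-145*np.cos(th)*u+[0,0,145*np.sin(th)]).round())
cv2.imwrite("pics/k7.png",cv2.resize(s["img"][90:215,230:320],None,fx=4.8,fy=4.8,interpolation=cv2.INTER_CUBIC))
```

```text
t 20.75 pos [ 542.4 -107.9  214. ] yaw -12.8 F [1.  0.6 0.3] w 21.5 -> units [ 0.2983 -0.001   0.6706] mm [ 59.7  -0.2 134.1]
[(((283.4414367675781, 132.81982421875), 25.99113655090332), 929.5), (((258.0821533203125, 192.41079711914062), 22.429689407348633), 499.0), (((257.5, 115.5), 17.67776870727539), 346.5), (((301.0, 199.85000610351562), 5.246294975280762), 70.5), (((304.0, 214.0), 5.000100135803223), 23.5)]
0 [302. 199.]
0.2 [302. 192.]
0.4 [300. 184.]
0.6 [297. 175.]
0.8 [293. 166.]
1 [288. 157.]
1.2 [281. 149.]
1.4 [274. 142.]
1.6 [267. 136.]
1.8 [260. 131.]
2.2 [248. 128.]
```

The arm falls too fast for that handover. Better idea: grip with the jaw axis yawed 20° from the hinge axis. One pad then sits partly behind the ball and holds it geometrically in the swing direction. Above 1.2 rad I'll turn further so that pad pushes squarely.

Emit:
{"op": "send_rows", "data": {
  "increments": [
    {"offset": [-0.14, 0, 0], "turn": 0, "gripper": -1},
    {"offset": [-0.14, 0, 0], "turn": 0, "gripper": -1},
    {"offset": [-0.1425, 0, 0], "turn": 0, "gripper": -1},
    {"offset": [0, 0, 0.05], "turn": -0.148, "gripper": -1},
    {"offset": [0, 0, 0.05], "turn": -0.148, "gripper": -1},
    {"offset": [0, 0, 0.05], "turn": -0.148, "gripper": -1},
    {"offset": [0, 0, 0.15], "turn": 0, "gripper": -1},
    {"offset": [0, 0, 0.15], "turn": 0, "gripper": -1},
    {"offset": [0, 0, 0.14], "turn": 0, "gripper": -1},
    {"offset": [0, 0, 0.07], "turn": 0, "gripper": -1},
    {"offset": [0, 0, 0.032], "turn": 0, "gripper": -1},
    {"offset": [0, 0, 0], "turn": 0, "gripper": -1}
  ]
}}

```text
time_s: 22.0
position: [459.0, -89.0, 73.7]
eef_rot: [[0.992, 0.125, 0.0], [0.125, -0.992, 0.0], [0.0, -0.0, -1.0]]
force: [1.0, -0.0, -0.2]
grip_width: 85.1
```

Run:
```python
from h import *
delta([460,-89,75.5])
c,s=np.cos(np.radians(20)),np.sin(np.radians(20))
th=np.arange(0,2.2,.075)
for a,b in zip(th[:-1],th[1:]):
    dx=.725*(np.cos(a)-np.cos(b));dz=-.725*(np.sin(b)-np.sin(a));k=np.radians(50)
    print(b.round(3),(dx*c).round(3),(dx*s).round(3),dz.round(3),"| 50deg",(dx*np.cos(k)).round(3),(dx*np.sin(k)).round(3))
```

```text
t 22.0 pos [459.  -89.   73.7] yaw 7.18 F [ 1.  -0.  -0.2] w 85.1 -> units [ 0.0049  0.0007 -0.0091] mm [ 1.   0.1 -1.8]
0.075 0.002 0.001 -0.054 | 50deg 0.001 0.002
0.15 0.006 0.002 -0.054 | 50deg 0.004 0.005
0.225 0.01 0.003 -0.053 | 50deg 0.007 0.008
0.3 0.013 0.005 -0.053 | 50deg 0.009 0.011
0.375 0.017 0.006 -0.051 | 50deg 0.012 0.014
0.45 0.02 0.007 -0.05 | 50deg 0.014 0.017
0.525 0.024 0.009 -0.048 | 50deg 0.016 0.02
0.6 0.027 0.01 -0.046 | 50deg 0.019 0.022
0.675 0.03 0.011 -0.044 | 50deg 0.021 0.025
0.75 0.033 0.012 -0.041 | 50deg 0.023 0.027
0.825 0.036 0.013 -0.038 | 50deg 0.025 0.03
0.9 0.039 0.014 -0.035 | 50deg 0.027 0.032
0.975 0.041 0.015 -0.032 | 50deg 0.028 0.034
1.05 0.043 0.016 -0.029 | 50deg 0.03 0.035
1.125 0.045 0.016 -0.025 | 50deg 0.031 0.037
1.2 0.047 0.017 -0.022 | 50deg 0.032 0.038
1.275 0.048 0.018 -0.018 | 50deg 0.033 0.039
1.35 0.049 0.018 -0.014 | 50deg 0.034 0.04
1.425 0.05 0.018 -0.01 | 50deg 0.034 0.041
1.5 0.051 0.018 -0.006 | 50deg 0.035 0.041
1.575 0.051 0.019 -0.002 | 50deg 0.035 0.042
1.65 0.051 0.019 0.002 | 50deg 0.035 0.042
1.725 0.051 0.018 0.006 | 50deg 0.035 0.041
1.8 0.05 0.018 0.01 | 50deg 0.034 0.041
1.875 0.049 0.018 0.014 | 50deg 0.034 0.04
1.95 0.048 0.018 0.018 | 50deg 0.033 0.039
2.025 0.047 0.017 0.022 | 50deg 0.032 0.038
2.1 0.045 0.016 0.026 | 50deg 0.031 0.037
2.175 0.043 0.016 0.029 | 50deg 0.029 0.035
```

Emit:
{"op": "send_rows", "data": {
  "increments": [
    {"offset": [0.004, 0, -0.005], "turn": 0, "gripper": 1},
    {"offset": [0, 0, 0], "turn": 0, "gripper": 1},
    {"offset": [0, 0, 0], "turn": 0, "gripper": 1},
    {"offset": [0, 0, 0], "turn": 0, "gripper": 1},
    {"offset": [0, 0, 0], "turn": 0, "gripper": 1},
    {"offset": [0, 0, 0], "turn": 0, "gripper": 1}
  ]
}}

```text
time_s: 22.6
position: [459.7, -88.9, 75.2]
eef_rot: [[0.992, 0.125, 0.001], [0.125, -0.992, -0.0], [0.001, 0.0, -1.0]]
force: [-2.4, 0.9, 8.3]
grip_width: 29.4
```

Emit:
{"op": "send_rows", "data": {
  "increments": [
    {"offset": [0.002, 0.001, -0.054], "turn": 0, "gripper": 1},
    {"offset": [0.006, 0.002, -0.054], "turn": 0, "gripper": 1},
    {"offset": [0.01, 0.003, -0.053], "turn": 0, "gripper": 1},
    {"offset": [0.013, 0.005, -0.053], "turn": 0, "gripper": 1},
    {"offset": [0.017, 0.006, -0.051], "turn": 0, "gripper": 1},
    {"offset": [0.02, 0.007, -0.05], "turn": 0, "gripper": 1},
    {"offset": [0.024, 0.009, -0.048], "turn": 0, "gripper": 1},
    {"offset": [0.027, 0.01, -0.046], "turn": 0, "gripper": 1},
    {"offset": [0.03, 0.011, -0.044], "turn": 0, "gripper": 1},
    {"offset": [0.033, 0.012, -0.041], "turn": 0, "gripper": 1},
    {"offset": [0, 0, 0], "turn": 0, "gripper": 1}
  ]
}}

```text
time_s: 23.7
position: [498.3, -97.1, 174.7]
eef_rot: [[0.992, 0.125, 0.001], [0.125, -0.992, 0.001], [0.001, -0.001, -1.0]]
force: [-2.8, 9.1, 2.0]
grip_width: 29.3
```

Held at 0.75 rad. Continuing to 1.2.

Emit:
{"op": "send_rows", "data": {
  "increments": [
    {"offset": [0.036, 0.014, -0.038], "turn": 0, "gripper": 1},
    {"offset": [0.039, 0.015, -0.035], "turn": 0, "gripper": 1},
    {"offset": [0.041, 0.015, -0.032], "turn": 0, "gripper": 1},
    {"offset": [0.043, 0.016, -0.029], "turn": 0, "gripper": 1},
    {"offset": [0.045, 0.017, -0.025], "turn": 0, "gripper": 1},
    {"offset": [0.047, 0.018, -0.022], "turn": 0, "gripper": 1},
    {"offset": [0, 0, 0], "turn": 0, "gripper": 1}
  ]
}}

```text
time_s: 24.4
position: [551.0, -108.4, 210.1]
eef_rot: [[0.992, 0.126, 0.001], [0.126, -0.992, 0.003], [0.002, -0.003, -1.0]]
force: [2.9, 18.6, -1.4]
grip_width: 29.4
```

The y force shows that the pad behind the ball is now carrying the load, so the yawed grip works. I'll turn another 30° here.

Emit:
{"op": "send_rows", "data": {
  "increments": [
    {"offset": [0, 0, 0], "turn": -0.167, "gripper": 1},
    {"offset": [0, 0, 0], "turn": -0.167, "gripper": 1},
    {"offset": [0, 0, 0], "turn": -0.167, "gripper": 1},
    {"offset": [0, 0, 0], "turn": -0.167, "gripper": 1},
    {"offset": [0, 0, 0], "turn": 0, "gripper": 1}
  ]
}}

```text
time_s: 24.9
position: [552.8, -101.2, 209.1]
eef_rot: [[0.79, 0.613, 0.007], [0.613, -0.79, 0.016], [0.015, -0.009, -1.0]]
force: [36.8, 81.1, -15.9]
grip_width: 27.3
```

High side force, probably a finger edge against the arm. I'll back the turn off.

Emit:
{"op": "send_rows", "data": {
  "increments": [
    {"offset": [0, 0, 0], "turn": 0.167, "gripper": 1},
    {"offset": [0, 0, 0], "turn": 0.167, "gripper": 1}
  ]
}}

```text
time_s: 25.1
position: [552.0, -102.9, 209.8]
eef_rot: [[0.926, 0.378, 0.005], [0.378, -0.926, 0.012], [0.009, -0.009, -1.0]]
force: [13.7, 52.7, -1.3]
grip_width: 25.7
```

Run:
```python
from h import *
delta([553,-110,210])
s=robot.capture("side");t=robot.capture("top")
im=[cv2.resize(c["img"][y:y+100,x:x+75],None,fx=5.3,fy=5.3,interpolation=cv2.INTER_LANCZOS4) for c,x,y in((s,240,110),(t,255,120))]
cv2.imwrite("pics/k8.png",np.clip(np.hstack(im).astype(float)*1.6+25,0,255).astype(np.uint8))
p=robot.get_obs()["position"];print((proj(s,p)-[240,110])*5.3)
u=np.array([.975,-.2215,0])
for th in(1,1.2,1.4):print(th,((proj(s,np.array([601,-120,80])-145*np.cos(th)*u+[0,0,145*np.sin(th)])-[240,110])*5.3).round())
```

```text
t 25.1 pos [ 552.  -102.9  209.8] yaw 22.2 F [13.7 52.7 -1.3] w 25.7 -> units [-0.0087  0.0345 -0.0016] mm [-1.7  6.9 -0.3]
[210.34934323 217.62837966]
1 [252. 250.]
1.2 [219. 206.]
1.4 [182. 167.]
```

View pics/k8.png

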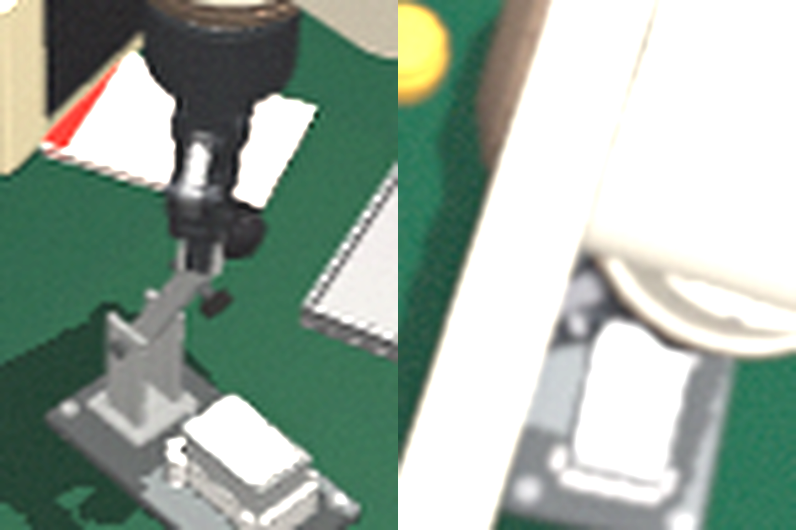

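The picture shows the slip clearly: the ball has lagged to the -x side of the pads, at about 1.07 rad. So I'll re-grip with the pads about 12 mm on the -x side of the ball centre. The pads then sit behind the ball, there is twice the lag margin, and any squeeze-out pushes it towards opening.

Emit:
{"op": "send_rows", "data": {
  "increments": [
    {"offset": [0, 0, 0], "turn": 0, "gripper": -1},
    {"offset": [0, 0, 0], "turn": 0, "gripper": -1},
    {"offset": [0, 0, -0.1], "turn": 0.155, "gripper": -1},
    {"offset": [0, 0, -0.1], "turn": 0.155, "gripper": -1},
    {"offset": [0, 0, 0], "turn": 0.155, "gripper": -1},
    {"offset": [0, 0, 0], "turn": 0.155, "gripper": -1},
    {"offset": [0, 0, 0], "turn": 0.155, "gripper": -1},
    {"offset": [0, 0, 0], "turn": 0, "gripper": -1}
  ]
}}

```text
time_s: 26.0
position: [549.7, -110.5, 250.0]
eef_rot: [[0.975, -0.222, 0.001], [-0.222, -0.975, -0.0], [0.001, 0.0, -1.0]]
force: [-0.5, 0.6, 0.3]
grip_width: 85.3
```

Run:
```python
from h import *
delta([448.3,-86.3,75.5])
s=robot.capture("side");m=(s["img"].max(2)<32).astype(np.uint8)*255
print([(cv2.minEnclosingCircle(k),cv2.contourArea(k)) for k in blobs(m,285,185,320,215,15)])
```

```text
t 26.0 pos [ 549.7 -110.5  250. ] yaw -12.83 F [-0.5  0.6  0.3] w 85.3 -> units [-0.5217 -0.0057  0.8722] mm [-104.3   -1.1  174.4]
[(((301.0671691894531, 199.84327697753906), 5.2660746574401855), 73.5), (((304.0, 214.0), 5.000100135803223), 19.5)]
```

The knob is back at its closed place. Moving to the new grip point.

Emit:
{"op": "send_rows", "data": {
  "increments": [
    {"offset": [-0.15, -0.0055, 0], "turn": 0, "gripper": -1},
    {"offset": [-0.2, 0, 0], "turn": 0, "gripper": -1},
    {"offset": [-0.17, 0, 0.1], "turn": 0, "gripper": -1},
    {"offset": [0, 0, 0.2], "turn": 0, "gripper": -1},
    {"offset": [0, 0, 0.2], "turn": 0, "gripper": -1},
    {"offset": [0, 0, 0.2], "turn": 0, "gripper": -1},
    {"offset": [0, 0, 0.12], "turn": 0, "gripper": -1},
    {"offset": [0, 0, 0.05], "turn": 0, "gripper": -1},
    {"offset": [0, 0, 0], "turn": 0, "gripper": -1}
  ]
}}

```text
time_s: 26.95
position: [448.0, -86.1, 75.1]
eef_rot: [[0.976, -0.217, -0.001], [-0.217, -0.976, 0.001], [-0.001, -0.0, -1.0]]
force: [-0.0, -0.3, 0.9]
grip_width: 85.4
```

Emit:
{"op": "send_rows", "data": {
  "increments": [
    {"offset": [0, 0, 0], "turn": 0, "gripper": 1},
    {"offset": [0, 0, 0], "turn": 0, "gripper": 1},
    {"offset": [0, 0, 0], "turn": 0, "gripper": 1},
    {"offset": [0, 0, 0], "turn": 0, "gripper": 1},
    {"offset": [0, 0, 0], "turn": 0, "gripper": 1}
  ]
}}

```text
time_s: 27.45
position: [448.4, -86.4, 76.5]
eef_rot: [[0.976, -0.219, 0.001], [-0.219, -0.976, -0.001], [0.001, 0.0, -1.0]]
force: [-5.3, -0.9, 12.2]
grip_width: 28.5
```

Emit:
{"op": "send_rows", "data": {
  "increments": [
    {"offset": [0.002, 0, -0.054], "turn": 0, "gripper": 1},
    {"offset": [0.006, 0, -0.054], "turn": 0, "gripper": 1},
    {"offset": [0.01, 0, -0.053], "turn": 0, "gripper": 1},
    {"offset": [0.014, 0, -0.053], "turn": 0, "gripper": 1},
    {"offset": [0.018, 0, -0.051], "turn": 0, "gripper": 1},
    {"offset": [0.022, 0, -0.05], "turn": 0, "gripper": 1},
    {"offset": [0.025, 0, -0.048], "turn": 0, "gripper": 1},
    {"offset": [0.029, 0, -0.046], "turn": 0, "gripper": 1}
  ]
}}

```text
time_s: 28.25
position: [469.3, -91.2, 157.8]
eef_rot: [[0.976, -0.219, -0.009], [-0.219, -0.976, 0.001], [-0.009, 0.001, -1.0]]
force: [-53.1, 4.9, 27.9]
grip_width: 25.9
```

The squeeze is now driving the knob forward. I'll hold a fixed gap of about 24 mm and keep pushing along the arc.

Emit:
{"op": "send_rows", "data": {
  "increments": [
    {"offset": [0.033, 0, -0.044], "turn": 0, "gripper": 0.43},
    {"offset": [0.035, 0, -0.041], "turn": 0, "gripper": 0.43},
    {"offset": [0.039, 0, -0.038], "turn": 0, "gripper": 0.43},
    {"offset": [0.041, 0, -0.036], "turn": 0, "gripper": 0.43}
  ]
}}

```text
time_s: 28.65
position: [501.5, -98.6, 190.6]
eef_rot: [[0.976, -0.219, -0.0], [-0.219, -0.976, -0.001], [-0.0, 0.001, -1.0]]
force: [-4.3, -4.1, 3.3]
grip_width: 24.8
```

Emit:
{"op": "send_rows", "data": {
  "increments": [
    {"offset": [0.044, 0, -0.032], "turn": 0, "gripper": 0.43},
    {"offset": [0.046, 0, -0.029], "turn": 0, "gripper": 0.43},
    {"offset": [0.048, 0, -0.025], "turn": 0, "gripper": 0.43},
    {"offset": [0.05, 0, -0.022], "turn": 0, "gripper": 0.43}
  ]
}}

```text
time_s: 29.05
position: [538.9, -106.6, 211.6]
eef_rot: [[0.976, -0.219, 0.0], [-0.219, -0.976, -0.0], [0.0, 0.0, -1.0]]
force: [-0.6, -3.6, 1.7]
grip_width: 23.8
```

Run:
```python
from h import *
delta([601,-121,80])
s=robot.capture("side");m=(s["img"].max(2)<32).astype(np.uint8)*255
print([(cv2.minEnclosingCircle(k),cv2.contourArea(k)) for k in blobs(m,285,185,320,215,15)])
```

```text
t 29.05 pos [ 538.9 -106.6  211.6] yaw -12.67 F [-0.6 -3.6  1.7] w 23.8 -> units [0.3186 0.0018 0.6579] mm [ 63.7   0.4 131.6]
[(((304.5, 214.0), 5.500100135803223), 23.5)]
```

Knob is not at closed and still in contact. I'll keep pushing over centre.

Emit:
{"op": "send_rows", "data": {
  "increments": [
    {"offset": [0.052, 0, -0.017], "turn": 0, "gripper": 0.43},
    {"offset": [0.052, 0, -0.017], "turn": 0, "gripper": 0.43},
    {"offset": [0.054, 0, -0.0095], "turn": 0, "gripper": 0.43},
    {"offset": [0.054, 0, -0.0095], "turn": 0, "gripper": 0.43},
    {"offset": [0.054, 0, -0.001], "turn": 0, "gripper": 0.43},
    {"offset": [0.054, 0, 0], "turn": 0, "gripper": 0.43}
  ]
}}

```text
time_s: 29.7
position: [601.7, -120.5, 221.3]
eef_rot: [[0.976, -0.219, -0.0], [-0.219, -0.976, 0.0], [-0.0, -0.0, -1.0]]
force: [-0.5, -0.5, 0.0]
grip_width: 24.4
```

Emit:
{"op": "send_rows", "data": {
  "increments": [
    {"offset": [0.054, 0, 0.005], "turn": 0, "gripper": 0.43},
    {"offset": [0.054, 0, 0.007], "turn": 0, "gripper": 0.43},
    {"offset": [0.054, 0, 0.012], "turn": 0, "gripper": 0.43},
    {"offset": [0.053, 0, 0.015], "turn": 0, "gripper": 0.43},
    {"offset": [0.05, 0, 0.015], "turn": 0, "gripper": 0.43}
  ]
}}

```text
time_s: 30.2
position: [653.3, -132.2, 210.2]
eef_rot: [[0.976, -0.219, -0.0], [-0.219, -0.976, 0.0], [-0.0, -0.0, -1.0]]
force: [0.1, -0.4, 0.1]
grip_width: 24.4
```

Run:
```python
from h import *
delta([601,-121,80])
s=robot.capture("side");m=(s["img"].max(2)<32).astype(np.uint8)*255
print([(cv2.minEnclosingCircle(k),cv2.contourArea(k)) for k in blobs(m,285,160,320,215,15)])
cv2.imwrite("pics/k9.png",cv2.resize(s["img"][90:215,230:330],None,fx=4.5,fy=4.5,interpolation=cv2.INTER_CUBIC))
```

```text
t 30.2 pos [ 653.3 -132.2  210.2] yaw -12.67 F [ 0.1 -0.4  0.1] w 24.4 -> units [-0.2674  0.0026  0.6513] mm [-53.5   0.5 130.3]
[]
```

Emit:
{"op": "send_rows", "data": {
  "increments": [
    {"offset": [0, 0, -0.1], "turn": 0, "gripper": -1},
    {"offset": [-0.12, 0, 0], "turn": 0, "gripper": -1},
    {"offset": [-0.14, 0, 0], "turn": 0, "gripper": -1},
    {"offset": [-0.14, 0, 0], "turn": 0, "gripper": -1},
    {"offset": [-0.14, 0, 0], "turn": 0, "gripper": -1},
    {"offset": [-0.14, 0, 0], "turn": 0, "gripper": -1},
    {"offset": [0, 0, 0], "turn": 0, "gripper": -1}
  ]
}}

```text
time_s: 30.95
position: [517.7, -101.6, 231.4]
eef_rot: [[0.976, -0.219, 0.0], [-0.219, -0.976, -0.0], [0.0, 0.0, -1.0]]
force: [0.3, -0.2, 0.0]
grip_width: 85.4
```

Run:
```python
from h import *
delta([520.3,-102.5,50])
s=robot.capture("side")
def up(i,x,y,w,h,f):return cv2.resize(i[y:y+h,x:x+w],None,fx=f,fy=f,interpolation=cv2.INTER_CUBIC)
cv2.imwrite("pics/k10.png",up(s["img"],230,100,100,120,5))
m=(s["img"].max(2)<32).astype(np.uint8)*255
print([np.round(cv2.minEnclosingCircle(k)[0]) for k in blobs(m,225,100,320,215,40)])
u=np.array([.976,-.219,0]);v=np.array([.219,.976,0]);C=np.array([520.3,-102.5,0])
for a,b in((32,20),(32,-20),(-32,-20),(-32,20)):print(((proj(s,C+a*u+b*v+[0,0,56])-[230,100])*5).round())
```

```text
t 30.95 pos [ 517.7 -101.6  231.4] yaw -12.66 F [ 0.3 -0.2  0. ] w 85.4 -> units [0.0131 0.0016 0.9068] mm [  2.6   0.3 181.4]
[array([290., 136.]), array([257., 190.]), array([256., 116.])]
[219. 448.]
[267. 415.]
[343. 475.]
[295. 510.]
```

View pics/k10.png

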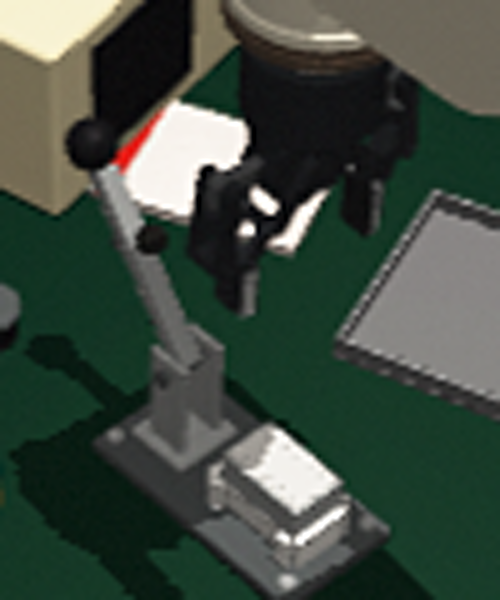

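The clamp stands fully open: its knob is at (248,128) in the side image, exactly where 2.2 rad predicts. The block sits in its nest within about 2 px of prediction. Descending onto the block.

Emit:
{"op": "send_rows", "data": {
  "increments": [
    {"offset": [0.006, 0, 0.1], "turn": 0, "gripper": -1},
    {"offset": [0, 0, 0.2], "turn": 0, "gripper": -1},
    {"offset": [0, 0, 0.2], "turn": 0, "gripper": -1},
    {"offset": [0, 0, 0.18], "turn": 0, "gripper": -1},
    {"offset": [0, 0, 0.12], "turn": 0, "gripper": -1},
    {"offset": [0, 0, 0.07], "turn": 0, "gripper": -1},
    {"offset": [0, 0, 0.042], "turn": 0, "gripper": -1},
    {"offset": [0, 0, 0], "turn": 0, "gripper": -1}
  ]
}}

```text
time_s: 31.8
position: [521.2, -102.5, 47.9]
eef_rot: [[0.976, -0.219, -0.001], [-0.219, -0.976, 0.0], [-0.001, -0.0, -1.0]]
force: [0.7, 0.1, 0.9]
grip_width: 85.3
```

Emit:
{"op": "send_rows", "data": {
  "increments": [
    {"offset": [0, 0, 0], "turn": 0, "gripper": 1},
    {"offset": [0, 0, 0], "turn": 0, "gripper": 1},
    {"offset": [0, 0, 0], "turn": 0, "gripper": 1},
    {"offset": [0, 0, 0], "turn": 0, "gripper": 1},
    {"offset": [0, 0, 0], "turn": 0, "gripper": 1},
    {"offset": [0, 0, 0], "turn": 0, "gripper": 1}
  ]
}}

```text
time_s: 32.4
position: [521.5, -102.8, 49.4]
eef_rot: [[0.976, -0.219, 0.002], [-0.219, -0.976, -0.001], [0.002, 0.0, -1.0]]
force: [-2.2, -1.0, 8.2]
grip_width: 39.3
```

Gripped at 39.3 mm with almost no side force. Lifting straight up.

Emit:
{"op": "send_rows", "data": {
  "increments": [
    {"offset": [0, 0, -0.02], "turn": 0, "gripper": 1},
    {"offset": [0, 0, -0.03], "turn": 0, "gripper": 1},
    {"offset": [0, 0, -0.05], "turn": 0, "gripper": 1},
    {"offset": [0, 0, -0.06], "turn": 0, "gripper": 1},
    {"offset": [0, 0, -0.08], "turn": 0, "gripper": 1},
    {"offset": [0, 0, -0.1], "turn": 0, "gripper": 1},
    {"offset": [0, 0, -0.08], "turn": 0, "gripper": 1},
    {"offset": [0, 0, 0], "turn": 0, "gripper": 1}
  ]
}}

```text
time_s: 33.2
position: [521.9, -102.8, 135.2]
eef_rot: [[0.976, -0.219, 0.004], [-0.219, -0.976, -0.001], [0.004, 0.0, -1.0]]
force: [0.3, 0.4, -5.6]
grip_width: 38.6
```

Run:
```python
from h import *
delta([500.5,-327,130])
```

```text
t 33.2 pos [ 521.9 -102.8  135.2] yaw -12.67 F [ 0.3  0.4 -5.6] w 38.6 -> units [0.1415 1.1174 0.0268] mm [ 28.3 223.5   5.4]
```

Weight is on the tool (5.6 N). Moving to the tray and turning to its yaw.

Emit:
{"op": "send_rows", "data": {
  "increments": [
    {"offset": [0.01, 0.08, 0], "turn": 0, "gripper": 1},
    {"offset": [0.016, 0.125, 0], "turn": 0, "gripper": 1},
    {"offset": [0.016, 0.125, 0], "turn": 0, "gripper": 1},
    {"offset": [0.016, 0.125, 0], "turn": 0, "gripper": 1},
    {"offset": [0.016, 0.125, 0], "turn": 0, "gripper": 1},
    {"offset": [0.016, 0.125, 0], "turn": 0, "gripper": 1},
    {"offset": [0.016, 0.125, 0], "turn": 0, "gripper": 1},
    {"offset": [0.016, 0.125, 0], "turn": 0, "gripper": 1},
    {"offset": [0.012, 0.1, 0], "turn": 0, "gripper": 1},
    {"offset": [0.008, 0.062, 0], "turn": 0, "gripper": 1}
  ]
}}

```text
time_s: 34.2
position: [499.1, -328.2, 131.6]
eef_rot: [[0.975, -0.22, -0.001], [-0.22, -0.975, 0.001], [-0.001, -0.0, -1.0]]
force: [-0.3, 1.2, -5.7]
grip_width: 38.8
```

Emit:
{"op": "send_rows", "data": {
  "increments": [
    {"offset": [0, 0, 0.05], "turn": -0.1, "gripper": 1},
    {"offset": [0, 0, 0.1], "turn": -0.15, "gripper": 1},
    {"offset": [0, 0, 0.1], "turn": -0.1, "gripper": 1},
    {"offset": [0, 0, 0.1], "turn": -0.065, "gripper": 1},
    {"offset": [0, 0, 0.05], "turn": 0, "gripper": 1},
    {"offset": [0, 0, 0], "turn": 0, "gripper": 1}
  ]
}}

```text
time_s: 34.8
position: [499.2, -326.1, 50.9]
eef_rot: [[0.995, 0.103, -0.002], [0.103, -0.995, 0.002], [-0.002, -0.002, -1.0]]
force: [-0.3, 0.4, -5.7]
grip_width: 39.0
```

Run:
```python
from h import *
delta([500.5,-327,23])
```

```text
t 34.8 pos [ 499.2 -326.1   50.9] yaw 5.92 F [-0.3  0.4 -5.7] w 39.0 -> units [0.0064 0.0055 0.1395] mm [ 1.3  1.1 27.9]
```

Lowering, slowly at the end, and watching the force.

Emit:
{"op": "send_rows", "data": {
  "increments": [
    {"offset": [0, 0, 0.04], "turn": 0, "gripper": 1},
    {"offset": [0, 0, 0.04], "turn": 0, "gripper": 1},
    {"offset": [0, 0, 0.025], "turn": 0, "gripper": 1},
    {"offset": [0, 0, 0.01], "turn": 0, "gripper": 1},
    {"offset": [0, 0, 0.005], "turn": 0, "gripper": 1},
    {"offset": [0, 0, 0.005], "turn": 0, "gripper": 1},
    {"offset": [0, 0, 0.004], "turn": 0, "gripper": 1},
    {"offset": [0, 0, 0], "turn": 0, "gripper": 1}
  ]
}}

```text
time_s: 35.6
position: [499.7, -326.7, 26.5]
eef_rot: [[0.995, 0.105, 0.0], [0.105, -0.995, 0.0], [0.0, -0.0, -1.0]]
force: [-0.5, -0.2, -5.5]
grip_width: 38.9
```

Emit:
{"op": "send_rows", "data": {
  "increments": [
    {"offset": [0, 0, 0.005], "turn": 0, "gripper": 1},
    {"offset": [0, 0, 0.005], "turn": 0, "gripper": 1},
    {"offset": [0, 0, 0], "turn": 0, "gripper": 1}
  ]
}}

```text
time_s: 35.9
position: [499.6, -326.6, 24.3]
eef_rot: [[0.995, 0.105, -0.0], [0.105, -0.995, 0.0], [-0.0, -0.0, -1.0]]
force: [0.2, 0.6, -6.2]
grip_width: 39.1
```

Emit:
{"op": "send_rows", "data": {
  "increments": [
    {"offset": [0, 0, 0.004], "turn": 0, "gripper": 1},
    {"offset": [0, 0, 0.004], "turn": 0, "gripper": 1},
    {"offset": [0, 0, 0], "turn": 0, "gripper": 1}
  ]
}}

```text
time_s: 36.2
position: [499.7, -326.7, 23.4]
eef_rot: [[0.995, 0.105, 0.0], [0.105, -0.995, -0.0], [0.0, 0.0, -1.0]]
force: [-3.9, 2.2, 4.5]
grip_width: 39.0
```

Contact came at TCP 23.4, exactly where the block's underside should meet the tray floor. Releasing and rising.

Emit:
{"op": "send_rows", "data": {
  "increments": [
    {"offset": [0, 0, 0], "turn": 0, "gripper": -0.1},
    {"offset": [0, 0, 0], "turn": 0, "gripper": -0.4},
    {"offset": [0, 0, 0], "turn": 0, "gripper": -0.4},
    {"offset": [0, 0, 0], "turn": 0, "gripper": -0.4},
    {"offset": [0, 0, -0.05], "turn": 0, "gripper": -0.4},
    {"offset": [0, 0, -0.1], "turn": 0, "gripper": -0.4},
    {"offset": [0, 0, -0.15], "turn": 0, "gripper": -0.4},
    {"offset": [0, 0, -0.2], "turn": 0, "gripper": -0.4},
    {"offset": [0, 0, -0.2], "turn": 0, "gripper": -0.4},
    {"offset": [0, 0, -0.2], "turn": 0, "gripper": -0.4}
  ]
}}

```text
time_s: 37.2
position: [499.4, -326.4, 205.4]
eef_rot: [[0.995, 0.105, 0.0], [0.105, -0.995, -0.0], [0.0, 0.0, -1.0]]
force: [0.1, 0.5, -1.0]
grip_width: 59.6
```

Emit:
{"op": "send_rows", "data": {
  "increments": [
    {"offset": [-0.1, 0.05, 0], "turn": 0, "gripper": -0.4},
    {"offset": [-0.15, 0.1, 0], "turn": 0, "gripper": -0.4},
    {"offset": [-0.15, 0.12, 0], "turn": 0, "gripper": -0.4},
    {"offset": [-0.15, 0.12, 0], "turn": 0, "gripper": -0.4},
    {"offset": [-0.1, 0.12, 0], "turn": 0, "gripper": -0.4},
    {"offset": [0, 0, 0], "turn": 0, "gripper": -0.4}
  ]
}}

```text
time_s: 37.8
position: [378.9, -444.2, 203.6]
eef_rot: [[0.995, 0.101, -0.0], [0.101, -0.995, -0.001], [-0.0, 0.001, -1.0]]
force: [0.2, 0.4, 0.0]
grip_width: 59.7
```

Run:
```python
from h import *
delta([500,-327,23])
s=robot.capture("side");t=robot.capture("top")
u=np.array([.976,-.219,0]);K=np.array([601,-120,80])-145*np.cos(2.2)*u+[0,0,145*np.sin(2.2)]
m=(s["img"].max(2)<32).astype(np.uint8)*255
print("knob exp",proj(s,K).round(1),[np.round(cv2.minEnclosingCircle(k)[0],1) for k in blobs(m,235,115,262,142,15)],"closed?",len(blobs(m,290,190,312,210,40)))
for n,c,bx in(("top",t,(358,170,430,237)),("side",s,(298,138,358,185))):
    g=cv2.cvtColor(c["img"],cv2.COLOR_BGR2GRAY);w=((g>150)*255).astype(np.uint8)
    print(n,"exp",proj(c,[499.7,-326.7,30]).round(1),[(tuple(np.round(cv2.minAreaRect(k)[0],1)),tuple(np.round(cv2.minAreaRect(k)[1],1))) for k in blobs(w,*bx,30)])
def up(i,x,y,w,h,f):return cv2.resize(i[y:y+h,x:x+w],None,fx=f,fy=f,interpolation=cv2.INTER_CUBIC)
cv2.imwrite("pics/f.png",np.hstack([up(s["img"],235,110,130,110,3),up(t["img"],270,130,170,110,3)]))
```

```text
t 37.8 pos [ 378.9 -444.2  203.6] yaw 5.82 F [0.2 0.4 0. ] w 59.7 -> units [ 0.6624 -0.5226  0.9022] mm [ 132.5 -104.5  180.4]
knob exp [248.  128.3] [array([253.2, 123.8])] closed? 0
top exp [393.3 202.9] [((np.float64(393.7), np.float64(203.0)), (np.float64(26.7), np.float64(17.8))), ((np.float64(365.6), np.float64(210.2)), (np.float64(21.9), np.float64(14.9)))]
side exp [328.4 157.3] [((np.float64(327.6), np.float64(157.8)), (np.float64(19.7), np.float64(9.0)))]
```

Both views put the block flat in the tray at the expected place, with a 26.7 × 17.8 px outline that matches 64 × 40 mm. The clamp is not closed. Handing in.

```bash
python3 -c "
from workcell import robot
print(robot.finish_job())"
```

```text
the job is handed in; nothing more can be done
None
```

The clamp over the rectangular block is open and stays back, and the block lies flat in the empty tray. I handed the job in at about 38 s of the 51 s allowed, with the arm standing clear.

**Clamp:** It took six tries. In the first three, the knob slipped out of the grip at up to about 1.5 rad and the arm fell shut. The fourth and fifth I let go of myself: a release-and-push handover that was too slow, and a yawed grip that I backed out of. The block stayed in its nest throughout. Gripping the knob slightly behind its centre, then pushing it along the arc, took it over.

**Block:** I lifted it straight up and lowered it in steps of about 1 mm at the end. It touched at 23.4 mm tool height, as expected for its underside on the tray floor, and I released it there.

**Last checks:**
- **Block:** Both cameras put it within 1 px of the expected place in the tray. Its outline in the top view, 26.7 × 17.8 px, fits 64 × 40 mm lying flat.
- **Clamp:** After the last push, the side view showed the knob where 2.2 rad predicts. At the end nothing was at its closed place. The final automatic knob reading was about 7 px off the prediction, probably because it merged with the dark vent behind it. The picture limit was used up, so I could not check that by eye.
- **Forces:** The wrist force was highest, about 90 N, in the fifth try, when I turned the jaws around the knob and a finger apparently caught the clamp arm. That is under the 120 N limit. I took it to be finger contact, not the gripper's body, but had no separate measure of that.

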